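Lids back on the oven dishes

TASK

Four earthenware oven dishes, a larger round one, a smaller round one, an oval one and a square one, stand on one white tray, and their lids lie on the other. Set each lid gently down on its own dish, turned to fit and fully seated on the rim. Leave every dish standing upright where it is on its tray.

Things in the scene. Friction and masses are not known exactly. Their poses are not given: they have to be found in the camera images.
- lid_large_grip (a point): Loose clay lid of the larger round dish, 88 mm across, upright on a tray. Grip: a round knob 23 mm thick, 17 to 45 mm above its foot. Point: on the grip's axis, 7 mm below its top, 21 mm above the lid's upper face, 38 mm above its foot; z up. Below a ledge 29 mm under the point, a plug 9 mm deep tapers from 9 to 17 mm inside the outline.
- lid_small_grip (a point): Loose clay lid of the smaller round dish, 62 mm across, upright on a tray. Grip: a round knob 23 mm thick, 17 to 45 mm above its foot. Point: on the grip's axis, 7 mm below its top, 21 mm above the lid's upper face, 38 mm above its foot; z up. Below a ledge 29 mm under the point, a plug 9 mm deep tapers from 9 to 17 mm inside the outline.
- lid_oval_grip (a point): Loose clay lid of the oval dish, 98 mm long (its x axis) and 66 mm wide, upright on a tray. Grip: a bar 42 mm long (along x), 16 mm thick (along y), 17 to 45 mm above its foot. Point: on the grip's axis, 7 mm below its top, 21 mm above the lid's upper face, 38 mm above its foot; z up. Below a ledge 29 mm under the point, a plug 9 mm deep tapers from 9 to 17 mm inside the outline.
- lid_square_grip (a point): Loose clay lid of the square, round-cornered dish, 72 x 72 mm (sides along x, y), upright on a tray. Grip: a bar 42 mm long (along x), 16 mm thick (along y), 17 to 45 mm above its foot. Point: on the grip's axis, 7 mm below its top, 21 mm above the lid's upper face, 38 mm above its foot; z up. Below a ledge 29 mm under the point, a plug 9 mm deep tapers from 9 to 17 mm inside the outline.
- dish_large_rim (a point): Loose fluted clay oven dish, the larger round one, 88 mm across at the rim, 46 mm high, open, wall 5 mm, on a tray with a 3 mm floor. Point: centre of its mouth, level with the rim; z up. With its lid on, the ledge lies on the rim, the lid's grip point is 29 mm above this point and the plug has 4 mm of play all round.
- dish_small_rim (a point): Loose fluted clay oven dish, the smaller round one, 62 mm across at the rim, 46 mm high, open, wall 5 mm, on a tray with a 3 mm floor. Point: centre of its mouth, level with the rim; z up. With its lid on, the ledge lies on the rim, the lid's grip point is 29 mm above this point and the plug has 4 mm of play all round.
- dish_oval_rim (a point): Loose fluted clay oven dish, the oval one, 98 mm long (its x axis) and 66 mm wide at the rim, 46 mm high, open, wall 5 mm, on a tray with a 3 mm floor. Point: centre of its mouth, level with the rim; z up. With its lid on, the ledge lies on the rim, the lid's grip point is 29 mm above this point and the plug has 4 mm of play all round.
- dish_square_rim (a point): Loose fluted clay oven dish, the square, round-cornered one, 72 x 72 mm (sides along x, y) at the rim, 46 mm high, open, wall 5 mm, on a tray with a 3 mm floor. Point: centre of its mouth, level with the rim; z up. With its lid on, the ledge lies on the rim, the lid's grip point is 29 mm above this point and the plug has 4 mm of play all round.

How it is judged:
At the end, for the whole second after the job is handed in: Every dish wears its own lid: level (0.06 rad), centred (8 mm), ledge on the rim (3.5 mm), oval and square lids turned to their dishes (0.2 rad); every dish upright (0.06 rad) and within 30 mm of its start (horizontal distance between lid_large_grip and dish_large_rim below 0.008 m and z of lid_large_grip in the frame of dish_large_rim between 0.025 and 0.0325 m and angle between each of lid_large_grip, dish_large_rim, lid_small_grip, dish_small_rim, lid_oval_grip, dish_oval_rim, lid_square_grip, dish_square_rim's own z axis and vertical below 0.06 rad and distance of each of dish_large_rim, dish_small_rim, dish_oval_rim, dish_square_rim from where it was at the start of the episode below 0.03 m and horizontal distance between lid_small_grip and dish_small_rim below 0.008 m and z of lid_small_grip in the frame of dish_small_rim between 0.025 and 0.0325 m and horizontal distance between lid_oval_grip and dish_oval_rim below 0.008 m and z of lid_oval_grip in the frame of dish_oval_rim between 0.025 and 0.0325 m and angle between the x axis of lid_oval_grip and the x axis of dish_oval_rim, either way round below 0.2 rad and horizontal distance between lid_square_grip and dish_square_rim below 0.008 m and z of lid_square_grip in the frame of dish_square_rim between 0.025 and 0.0325 m and (angle between the x axis of lid_square_grip and the x axis of dish_square_rim, either way round below 0.2 rad or angle between the x axis of lid_square_grip and the y axis of dish_square_rim, either way round below 0.2 rad)); the robot touches nothing.
It fails at once if a dish is tipped up (angle between any of dish_large_rim, dish_small_rim, dish_oval_rim, dish_square_rim's own z axis and vertical above 0.35 rad).
It fails at once if a lid is dropped from about 2 cm or more ((linear speed of lid_large above 0.6 m/s and contact force between the fingers and lid_large below 0.1 N) or (linear speed of lid_small above 0.6 m/s and contact force between the fingers and lid_small below 0.1 N) or (linear speed of lid_oval above 0.6 m/s and contact force between the fingers and lid_oval below 0.1 N) or (linear speed of lid_square above 0.6 m/s and contact force between the fingers and lid_square below 0.1 N)).
It also fails if it takes over 96 s, if anything falls off the work surface, if the arm or the gripper's body presses on something with over 40 N, if the wrist force passes 120 N, or if a joint passes its speed limit or range.

ROBOT

A 6-joint arm with a two-finger parallel gripper is mounted at the origin on a cart in front of the work surface, level with it; the furniture and walls round the work are solid. World frame = base frame: x ahead of the robot, y to its left, z up, the work surface at z = 0. Lengths are in m, angles in rad, forces in N, time in s.
With the tool pointing down it reaches from about 0.35 to 0.925 m from the base axis. Payload 6.4 kg.
Tool frame: the origin (TCP) lies midway between the tips of the shut fingers; the grasp point (between the pads) lies arm.grasp_offset behind it (arm.grasp_offset is the distance from the TCP to the grasp point, in m); z points along the fingers, y is the line along which they close (so a half turn about z gives the same grasp; the last joint's range is limited). The gripper opens to 94 mm and grips with 3 to 60 N. Pads are 16 mm wide; open, the fingers measure 119 mm over their backs; the gripper's body (75 mm by 177 mm) begins 78 mm behind the grasp point.
Start: joints at [1.025, 0.245, 1.558, -0, 1.339, -0.174], TCP at [0.236, 0.606, 0.205] pointing down, gripper open.
Joint ranges: [-3.13, 3.13], [-1.02, 2.26], [0.13, 2.54], [-0.95, 4.09], [0.21, 2.88], [-2.74, 2.74]. Speed limits (rad/s): [2.57, 2.57, 3.14, 3.14, 3.14, 3.14].

INTERFACE

Orientations are given as [roll, pitch, yaw] about the fixed x, y, z axes, in that order (R = Rz(yaw) Ry(pitch) Rx(roll)).
In Python, from station import arm gives the robot as it stands.
- The arm moves only by the tool move_arm, never from a script. Its arguments are lists of equal length, an entry for each row: "gripper": the opening, from 0 (shut) to 1 (fully open); "xyz": the shift along the tool's x, y, z in units of 30 mm (1.0 is 30 mm), a list of three; "spin": the turn about the tool's z in units of 6 degrees (1.0 is 6 degrees). A call has 1 to 12 rows; each row is the pose to reach, as a shift and turn from the pose commanded when the call began, along the tool's axes at that moment; what a row does not reach only later rows make up. A row lasts 1/8 s, in which the tool goes at most 62.5 mm and 10.7 degrees, less where a joint would pass 70% of its speed; a pose out of reach is approached as far as the arm can. A call with a gripper value outside its range is refused whole. The fingers move at their own pace and stop on an object; "newtons" is the grip in N (left out, the last holds). Time passes only in rows, so rows that repeat a pose let the fingers close. It gives the time, the measured TCP pose, the force, the opening and the grip force at its end, in the units of the state.
- arm.get_obs(): the state, without advancing time (a new reading comes with each control period).
- arm.grab_frame(name): name is "side" or "top" or "wrist"; returns a dict with "pixels" (384x512x3 uint8, red, green, blue), "depth" (384x512 float32, m along the optical axis (not along the pixel's ray), 0 where there is no reading), "fx", "fy", "cx", "cy" (pixels), "R" (3x3) and "t" (3): a world point X has camera coordinates R X + t. Camera axes: x right, y down, z forward; pixel columns grow to the right and rows downward; lengths in m; the calibration is good to about 2 mm. A picture is of the moment at which its call begins.
- arm.sign_off(): hands the job in; it is judged then, once.
The state is a dict: "clock": time; "qpos": joint angles; "qvel": joint speeds; "joint_efforts": joint torques, N m; "eef_pos": TCP position; "orientation": TCP orientation; "contact_force": force on the tool from outside, world axes, zero at the start; "moment": the same for the moment, N m; "finger_gap": finger opening in m; "gripper_force": force on a finger pad.
Only numpy, scipy, OpenCV 4.12 (cv2) and the standard library are available. Lean on these libraries where they do the work, as an engineer would, in place of code of your own. Each camera call takes 0.05 s, during which the arm holds its last target. There are 200 camera calls.

## Working session

There is one attempt and no reset: what is moved stays moved. The work goes in short steps, Python scripts to look and compute and a tool call to move; the robot and the scene stay as the last step left them, time stands still between calls to the robot, and variables do not carry over. Pictures are saved under pics/ and viewed, at most 14 in all, crops included, and the job is handed in when it is done.

Besides the shell and the picture viewer there is one more tool, called after ">>>" by a JSON object that holds its "fn" and its "kwargs". move_arm: Moves the arm, as the interface text tells. Its arguments: {"type":"object","properties":{"gripper":{"type":"array"},"xyz":{"type":"array"},"spin":{"type":"array"},"newtons":{"type":"number"}},"required":["gripper","xyz","spin"]}

```bash
mkdir -p pics; ls; python3 - <<'E'
from station import arm
import cv2,numpy as np,pickle
print(arm.get_obs(),arm.grasp_offset)
for n in("top","side"):
    f=arm.grab_frame(n); pickle.dump(f,open(n+'.pkl','wb'))
    print(n,f['R'],f['t'],f['fx'],f['cx'],f['cy'])
    cv2.imwrite(f'pics/{n}0.png',cv2.resize(f['pixels'][:,:,::-1],(800,600),interpolation=cv2.INTER_CUBIC))
E
```

```text
pics
{'clock': 0.0, 'qpos': array([ 1.02490233e+00,  2.45804410e-01,  1.55901298e+00, -1.09000422e-06,
        1.33869853e+00, -1.74149770e-01]), 'qvel': array([-0.00173332, -0.00202937, -0.00017811, -0.00077157,  0.00045242,
        0.00089586]), 'joint_efforts': array([ 5.02448056e-04, -4.15824580e+01, -3.14600480e+01,  6.85128453e-02,
        3.32651404e-02, -1.21452917e-04]), 'eef_pos': array([0.23581264, 0.60506708, 0.20435211]), 'orientation': array([-3.13969829e+00, -3.32201644e-04,  2.76984837e+00]), 'contact_force': array([ 0.71638472,  0.18532639, -0.29154417]), 'moment': array([-0.03544378, -0.00173903,  0.02451083]), 'gripper_force': 0.0, 'finger_gap': 0.09420548357530716} 0.0188
top [[ 1.24201851e-03 -9.99921418e-01 -1.24745594e-02]
 [-9.85688998e-01  8.78683056e-04 -1.68571725e-01]
 [ 1.68569439e-01  1.25054051e-02 -9.85610450e-01]] [0.03610387 0.54297235 0.84189019] 397.61972270481726 260.2514807381226 192.6218136032498
side [[-0.52611553 -0.85028253  0.01490189]
 [-0.73449146  0.44549768 -0.51191221]
 [ 0.42863125 -0.28027028 -0.8589085 ]] [0.3112674  0.42126586 0.69294961] 348.53221206054246 257.60925452835784 187.784615753981
```

View pics/top0.png

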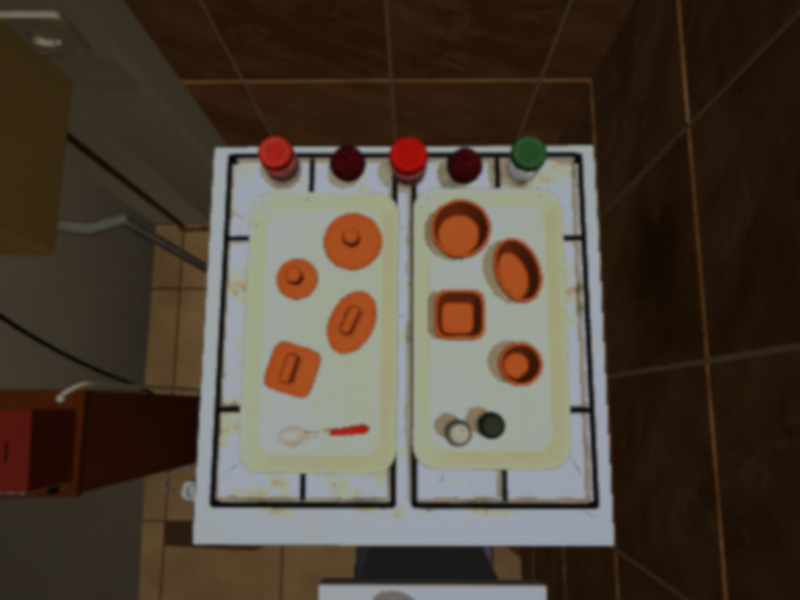

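View pics/side0.png

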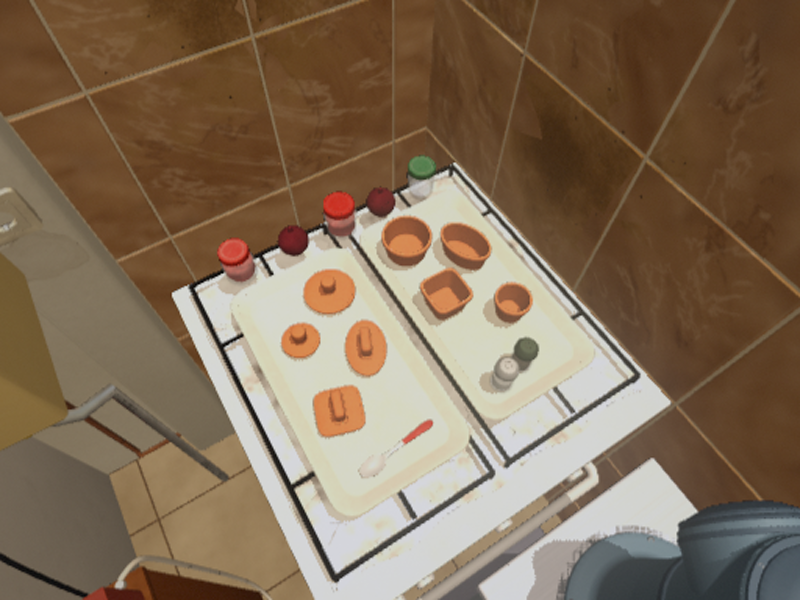

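The top view shows the lids on the left tray: large (352,240), small (297,278), oval (352,322) and square (292,369). The dishes are on the right: large (460,228), oval (517,270), square (459,315) and small (519,364). The side view agrees.

```bash
cat >h.py <<'E'
import numpy as np,cv2
def cloud(f):
    p=f['pixels'].astype(int);d=f['depth']
    v,u=np.mgrid[:384,:512]
    C=np.stack([(u-f['cx'])/f['fx']*d,(v-f['cy'])/f['fy']*d,d],-1)
    return (C-f['t'])@f['R']
def orange(f):
    h=cv2.cvtColor(f['pixels'],cv2.COLOR_RGB2HSV)
    return ((h[...,0]<16)&(h[...,1]>130)&(h[...,2]>60)&(f['depth']>0)).astype(np.uint8)
def rect(P):
    (c,s,a)=cv2.minAreaRect((P[:,:2]*1000).astype(np.float32))
    if s[0]<s[1]: s=s[::-1];a+=90
    return np.round(c,1),np.round(s,1),round((a+90)%180-90,1)
E
python3 - <<'E'
import pickle
from h import *
for n in("top","side"):
    f=pickle.load(open(n+'.pkl','rb'));W=cloud(f);m=orange(f)
    m&=(W[...,0]>.3)&(W[...,0]<.9)&(abs(W[...,1])<.4)&(W[...,2]>-.01)&(W[...,2]<.065)
    k,L,st,c=cv2.connectedComponentsWithStats(m)
    print(n,'floor z',np.median(W[...,2][(abs(W[...,0]-.5)<.2)&(abs(W[...,1])<.3)]))
    for i in range(1,k):
        if st[i,4]<250: continue
        P=W[L==i];z=P[:,2]
        print(c[i].round(),st[i,4],'z%',(np.percentile(z,[5,50,95])*1000).round(1))
        for lo,hi in((.013,.026),(.036,.06)):
            Q=P[(z>lo)&(z<hi)]
            if len(Q)>15: print('   ',lo,len(Q),*rect(Q),'mean',(Q[:,:2].mean(0)*1000).round(1),'bb',((Q[:,:2].max(0)+Q[:,:2].min(0))*500).round(1))
E
```

```text
top floor z 0.0198703245517292
[293. 146.] 1058 z% [ 7.2 12.3 50.7]
    0.013 104 [653.8 -40.9] [68.6 65.7] -70.8 mean [671.7 -41.3] bb [651.1 -40.3]
    0.036 318 [650.3 -40.2] [85.  81.7] -0.8 mean [654.5 -38.7] bb [650.2 -40.3]
[225. 154.] 1006 z% [17.  20.3 47.2]
    0.013 912 [640.  118.2] [83.3 82.6] 0.2 mean [638.3 118.2] bb [640.  118.2]
    0.036 91 [640.1 118. ] [22.3 21. ] 0.9 mean [639.1 117.6] bb [640.1 117.9]
[329. 173.] 846 z% [ 7.1 12.1 50.8]
    0.013 74 [ 590.5 -125.6] [78.9 37.6] 14.6 mean [ 606.9 -126.6] bb [ 590.4 -123.2]
    0.036 296 [ 588.  -121.5] [93.5 63.4] 26.5 mean [ 591.2 -121.3] bb [ 588.1 -122.2]
[190. 178.] 499 z% [16.8 20.1 49.3]
    0.013 400 [582.3 200.7] [58.3 57.4] 61.5 mean [580.7 199.4] bb [582.6 201.2]
    0.036 96 [582.3 199.9] [21.8 21.4] -86.9 mean [581.5 199.6] bb [582.3 200. ]
[225. 206.] 889 z% [16.9 20.3 48.8]
    0.013 739 [517.3 118.6] [88.5 66.9] 0.4 mean [516.2 117.8] bb [517.3 118.5]
    0.036 137 [517.8 117.2] [41.8 16.2] -26.1 mean [516.8 117. ] bb [517.8 117.2]
[293. 201.] 905 z% [ 7.2 17.8 51.1]
    0.013 103 [525.5 -38.5] [51.
[... 1905 characters left out ...]
[ 461.1 -131.1]
    0.036 167 [ 453.  -123.3] [58.  56.5] -73.4 mean [ 455.  -125.9] bb [ 453.4 -123.4]
[192. 218.] 407 z% [15.9 19.6 48.2]
    0.013 314 [580.8 199.5] [58.2 57.7] 80.3 mean [576.1 200.2] bb [581.2 199.1]
    0.036 83 [581.8 199.1] [22.2 21.3] -30.6 mean [580.9 199.4] bb [582.8 198.9]
[234. 222.] 700 z% [16.2 19.5 48.2]
    0.013 578 [516.6 117.3] [90.4 62.3] -30.8 mean [512.4 118.6] bb [516.5 116.6]
    0.036 109 [517.6 116. ] [39.4 15.8] -24.3 mean [515.9 116.7] bb [517.6 115.7]
[216. 263.] 821 z% [16.3 19.5 48. ]
    0.013 680 [447.6 202.1] [70.4 69.1] 71.6 mean [444.3 203.5] bb [446.9 201.9]
    0.036 129 [448.3 201.6] [40.7 15.8] -17.2 mean [446.9 202. ] bb [448.8 201.7]
```

```bash
cat >>h.py <<'E'
def go(obs,*targets):  # targets (x,y,z mm, yaw deg) -> tool shift in 30mm, spin in 6deg
    p=obs['eef_pos']*1000;y=obs['orientation'][2]
    X=np.array([np.cos(y),np.sin(y),0]);Y=np.array([np.sin(y),-np.cos(y),0]);Z=np.array([0,0,-1])
    print('now',p.round(1),round(np.degrees(y),1),'rp',obs['orientation'][:2].round(3),'t',obs['clock'],'gap',obs['finger_gap'],'F',obs['contact_force'].round(1))
    for t in targets:
        d=np.array(t[:3])-p; dy=(t[3]-np.degrees(y)+180)%360-180
        print(t,'->',(np.array([d@X,d@Y,d@Z])/30).round(2),'spin',round(-dy/6,2))
E
python3 - <<'E'
import pickle
from h import *
from station import arm
for n,b in(("top",(329,173)),("side",(298,156))):
    f=pickle.load(open(n+'.pkl','rb'));W=cloud(f);m=orange(f)
    k,L,st,c=cv2.connectedComponentsWithStats(m)
    P=W[(abs(W[...,0]-.588)<.07)&(abs(W[...,1]+.122)<.045)&(W[...,2]>.044)&(W[...,2]<.06)&(m>0)]*1000
    h=cv2.convexHull(P[:,:2].astype(np.float32)); print(n,cv2.fitEllipse(h),cv2.fitEllipse(P[:,:2].astype(np.float32)))
f=pickle.load(open('top.pkl','rb'));W=cloud(f)
B=W[(W[...,0]>.70)&(W[...,0]<.86)&(abs(W[...,1])<.3)&(W[...,2]>.04)&(W[...,2]<.3)];print('jars',B.min(0),B.max(0))
go(arm.get_obs(),(640,118,130,180),(640,118,26,180))
E
```

```text
top ((599.358154296875, -115.34174346923828), (63.8280143737793, 124.80108642578125), 113.37982177734375) ((591.5760498046875, -119.33917236328125), (58.47206115722656, 109.04778289794922), 115.7537841796875)
side ((599.6988525390625, -116.28020477294922), (64.75493621826172, 123.82697296142578), 115.3656234741211) ((594.550537109375, -119.72722625732422), (58.77664566040039, 115.31355285644531), 115.8168716430664)
jars [ 0.7000143  -0.26861583  0.04000813] [0.8599155  0.25233118 0.29996613]
now [235.9 605.1 204.5] 158.7 rp [-3.14 -0.  ] t 0.1 gap 0.09441270476833255 F [-0.1  0.5  0.3]
(640, 118, 130, 180) -> [-18.45 -10.23   2.48] spin -3.55
(640, 118, 26, 180) -> [-18.45 -10.23   5.95] spin -3.55
```

>>> {"fn": "move_arm", "kwargs": {"gripper": [0.6,0.6,0.6,0.6,0.6,0.6,0.6,0.6,0.6,0.6,0.6,0.6], "xyz": [[-18.45,-10.23,0],[-18.45,-10.23,0],[-18.45,-10.23,0],[-18.45,-10.23,0],[-18.45,-10.23,0],[-18.45,-10.23,0],[-18.45,-10.23,0],[-18.45,-10.23,0],[-18.45,-10.23,1],[-18.45,-10.23,2],[-18.45,-10.23,2.48],[-18.45,-10.23,2.48]], "spin": [-3.55,-3.55,-3.55,-3.55,-3.55,-3.55,-3.55,-3.55,-3.55,-3.55,-3.55,-3.55], "newtons": 25}}

```text
clock: 1.6
eef_pos: [0.6388, 0.1171, 0.1276]
orientation: [-3.142, -0.006, 3.139]
contact_force: [0.1, -0.3, 0.3]
finger_gap: 0.0566
gripper_force: 0.0
```

```bash
python3 - <<'E'
import pickle
from h import *
from station import arm
for n in("top","side"):
    f=pickle.load(open(n+'.pkl','rb'));W=cloud(f)
    k,L,st,c=cv2.connectedComponentsWithStats(orange(f))
    for cc in [(-.1215,.588)]:
        s=(abs(W[...,0]-.588)<.06)&(abs(W[...,1]+.122)<.04)&(W[...,2]>.044)&(W[...,2]<.056)
        l=np.bincount(L[s&(L>0)]).argmax(); P=(W[s&(L==l)][:,:2]*1000).astype(np.float32)
        e=cv2.fitEllipse(P);print(n,len(P),e,(e[2]-90))
        h=cv2.convexHull(P);M=cv2.moments(h);print(M['m10']/M['m00'],M['m01']/M['m00'],np.degrees(.5*np.arctan2(2*M['mu11'],M['mu20']-M['mu02'])))
go(arm.get_obs(),(640.2,117.8,130,180),(640.2,117.8,26,180))
f=arm.grab_frame('wrist');cv2.imwrite('pics/w1.png',f['pixels'][:,:,::-1])
E
```

```text
top 224 ((588.3812255859375, -121.58466339111328), (59.64140319824219, 91.39301300048828), 108.6756362915039) 18.675636291503906
588.1978404628504 -121.46903378718469 19.027472479382645
side 167 ((588.9014892578125, -123.25209045410156), (59.95848083496094, 91.46626281738281), 108.75862121582031) 18.758621215820312
588.6354692825317 -123.13442578459139 18.790392538076425
now [638.8 117.1 127.6] 179.8 rp [-3.142 -0.006] t 1.6 gap 0.05656771845161621 F [ 0.1 -0.3  0.3]
(640.2, 117.8, 130, 180) -> [-0.05  0.02 -0.08] spin -0.03
(640.2, 117.8, 26, 180) -> [-0.05  0.02  3.39] spin -0.03
```

>>> {"fn": "move_arm", "kwargs": {"gripper": [0.6,0.6,0.6,0.6,0,0,0,0,0,0,0,0], "xyz": [[-0.04,0.02,1.7],[-0.04,0.02,2.9],[-0.04,0.02,3.38],[-0.04,0.02,3.38],[-0.04,0.02,3.38],[-0.04,0.02,3.38],[-0.04,0.02,3.38],[-0.04,0.02,3.38],[-0.04,0.02,3.0],[-0.04,0.02,2.0],[-0.04,0.02,0.5],[-0.04,0.02,-1]], "spin": [0,0,0,0,0,0,0,0,0,0,0,0]}}

```text
clock: 3.15
eef_pos: [0.6409, 0.1193, 0.1623]
orientation: [3.141, -0.001, 3.142]
contact_force: [1.1, -0.1, -1.1]
finger_gap: 0.022
gripper_force: 25.0
```

```bash
python3 - <<'E'
from h import *
from station import arm
go(arm.get_obs(),(650.2,-41.3,160,180),(650.2,-41.3,75,180),(650.2,-41.3,61,180))
f=arm.grab_frame('side');cv2.imwrite('pics/s2.png',f['pixels'][:,:,::-1])
f=arm.grab_frame('wrist');cv2.imwrite('pics/w2.png',f['pixels'][:,:,::-1])
E
```

```text
now [640.9 119.3 162.3] 180.0 rp [ 3.141e+00 -1.000e-03] t 3.15 gap 0.0220443727330329 F [ 1.1 -0.1 -1.1]
(650.2, -41.3, 160, 180) -> [-0.31 -5.35  0.08] spin -0.0
(650.2, -41.3, 75, 180) -> [-0.31 -5.35  2.91] spin -0.0
(650.2, -41.3, 61, 180) -> [-0.31 -5.35  3.38] spin -0.0
```

View pics/s2.png

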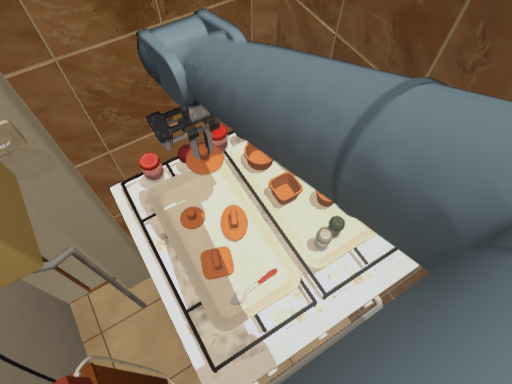

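The side view shows the large lid held level at about (205,158). Next I move it over its dish.

>>> {"fn": "move_arm", "kwargs": {"gripper": [0,0,0,0,0,0,0,0,0], "xyz": [[-0.1,-1.5,0],[-0.2,-3.2,0],[-0.31,-4.8,0],[-0.31,-5.35,0],[-0.31,-5.35,1],[-0.31,-5.35,2],[-0.31,-5.35,2.7],[-0.31,-5.35,2.7],[-0.31,-5.35,2.7]], "spin": [0,0,0,0,0,0,0,0,0]}}

```text
clock: 4.38
eef_pos: [0.6516, -0.0411, 0.0811]
orientation: [-3.141, 0.002, -3.141]
contact_force: [-0.4, -0.7, -2.3]
finger_gap: 0.0222
gripper_force: 25.0
```

```bash
python3 - <<'E'
from h import *
from station import arm
go(arm.get_obs(),(650.2,-41.3,63,180),(650.2,-41.3,61,180))
f=arm.grab_frame('wrist');cv2.imwrite('pics/w3.png',f['pixels'][:,:,::-1])
E
```

```text
now [651.6 -41.1  81.1] -180.0 rp [-3.141e+00  2.000e-03] t 4.375 gap 0.022163195255664077 F [-0.4 -0.7 -2.3]
(650.2, -41.3, 63, 180) -> [ 0.05 -0.01  0.6 ] spin 0.0
(650.2, -41.3, 61, 180) -> [ 0.05 -0.01  0.67] spin 0.0
```

View pics/w3.png

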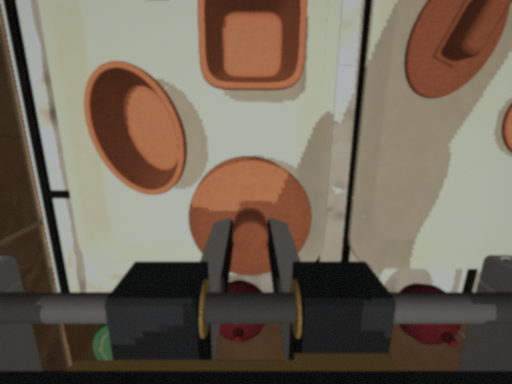

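The wrist view shows the large lid over its dish, around (250,215). I lower it.

>>> {"fn": "move_arm", "kwargs": {"gripper": [0,0,0,0,0], "xyz": [[0.04,0,0.2],[0.04,0,0.4],[0.04,0,0.5],[0.04,0,0.58],[0.04,0,0.6]], "spin": [0,0,0,0,0]}}

```text
clock: 5.05
eef_pos: [0.6509, -0.0417, 0.0672]
orientation: [-3.141, 0.001, -3.141]
contact_force: [-11.5, 1.9, 24.4]
finger_gap: 0.0224
gripper_force: 25.0
```

```bash
python3 - <<'E'
from h import *
from station import arm
go(arm.get_obs())
for n in('wrist','top'):
    f=arm.grab_frame(n);W=cloud(f);m=orange(f)
    s=(np.hypot(W[...,0]-.650,W[...,1]+.041)<.05)&(m>0)
    P=W[s]*1000;z=P[:,2];print(n,len(P))
    if len(P)<20: continue
    print(np.histogram(z,bins=np.arange(0,110,4)))
    Q=P[(z>50)&(z<68)]
    A=np.c_[Q[:,:2]-[650,-41],np.ones(len(Q))];k=np.linalg.lstsq(A,Q[:,2],rcond=None)[0];print('plane',k)
    e=cv2.minEnclosingCircle(Q[:,:2].astype(np.float32));print(e)
    cv2.imwrite(f'pics/c4{n}.png',f['pixels'][:,:,::-1])
E
```

```text
now [650.9 -41.7  67.2] -180.0 rp [-3.141e+00  1.000e-03] t 5.05 gap 0.02240770883895656 F [-11.5   1.9  24.4]
wrist 8569
(array([   0,    0,    0,    0,    0,    0,    0,    0,    0,    0,    0,
          0,    8, 4841, 2393,   28,   20,   49,   68,   99,  594,  449,
          0,    4,    9,    3,    4]), array([  0,   4,   8,  12,  16,  20,  24,  28,  32,  36,  40,  44,  48,
        52,  56,  60,  64,  68,  72,  76,  80,  84,  88,  92,  96, 100,
       104, 108]))
plane [-8.12925533e-03  9.81704442e-04  5.53195482e+01]
((647.425537109375, -42.478206634521484), 42.969932556152344)
top 0
```

The lid is seated: its top is level at about 55 mm. I release it, go up, and move to the oval lid.

>>> {"fn": "move_arm", "kwargs": {"gripper": [0,0,0.5,0.5,0.5,0.5,0.5,0.5], "xyz": [[0,0,-0.1],[0,0,-0.12],[0,0,-0.12],[0,0,-0.12],[0,0,-0.12],[0,0,-1],[0,0,-2.5],[0,0,-3.3]], "spin": [0,0,0,0,0,0,0,0]}}

```text
clock: 6.15
eef_pos: [0.6505, -0.0415, 0.1635]
orientation: [-3.141, 0.003, 3.142]
contact_force: [-0.1, -0.2, -0.1]
finger_gap: 0.0466
gripper_force: 0.0
```

```bash
python3 - <<'E'
from h import *
from station import arm
go(arm.get_obs(),(517.7,116.8,160,154.5),(517.7,116.8,26,154.5))
E
```

```text
now [650.5 -41.5 163.5] 180.0 rp [-3.141e+00  3.000e-03] t 6.15 gap 0.04656431563867856 F [-0.1 -0.2 -0.1]
(517.7, 116.8, 160, 154.5) -> [4.43 5.28 0.12] spin 4.25
(517.7, 116.8, 26, 154.5) -> [4.43 5.28 4.58] spin 4.25
```

>>> {"fn": "move_arm", "kwargs": {"gripper": [0.5,0.5,0.5,0.5,0.5,0.5,0.5,0.5,0.5], "xyz": [[4.43,5.28,0],[4.43,5.28,0],[4.43,5.28,0],[4.43,5.28,0],[4.43,5.28,0.5],[4.43,5.28,1.5],[4.43,5.28,2.5],[4.43,5.28,2.8],[4.43,5.28,2.8]], "spin": [1,2,3,4.25,4.25,4.25,4.25,4.25,4.25]}}

```text
clock: 7.28
eef_pos: [0.5167, 0.1165, 0.0763]
orientation: [-3.141, -0.001, 2.697]
contact_force: [0.5, -0.5, 0.5]
finger_gap: 0.0469
gripper_force: 0.0
```

```bash
python3 - <<'E'
from h import *
from station import arm
go(arm.get_obs(),(517.7,116.8,26,154.5),(517.7,116.8,165,154.5))
E
```

```text
now [516.7 116.5  76.3] 154.5 rp [-3.141e+00 -1.000e-03] t 7.275 gap 0.04687770559094621 F [ 0.5 -0.5  0.5]
(517.7, 116.8, 26, 154.5) -> [-0.02  0.02  1.68] spin -0.0
(517.7, 116.8, 165, 154.5) -> [-0.02  0.02 -2.96] spin -0.0
```

>>> {"fn": "move_arm", "kwargs": {"gripper": [0.5,0.5,0.5,0,0,0,0,0,0,0,0], "xyz": [[-0.02,0.02,1],[-0.02,0.02,1.66],[-0.02,0.02,1.66],[-0.02,0.02,1.66],[-0.02,0.02,1.66],[-0.02,0.02,1.66],[-0.02,0.02,1.66],[-0.02,0.02,1.2],[-0.02,0.02,0],[-0.02,0.02,-1.5],[-0.02,0.02,-3]], "spin": [0,0,0,0,0,0,0,0,0,0,0]}}

```text
clock: 8.65
eef_pos: [0.5171, 0.1174, 0.1689]
orientation: [3.142, -0.0, 2.697]
contact_force: [0.7, 0.1, -1.2]
finger_gap: 0.0155
gripper_force: 25.0
```

```bash
python3 - <<'E'
from h import *
from station import arm
go(arm.get_obs(),(588.4,-122.4,165,198.8),(588.4,-122.4,80,198.8))
E
```

```text
now [517.1 117.4 168.9] 154.5 rp [ 3.142 -0.   ] t 8.65 gap 0.015487088156478973 F [ 0.7  0.1 -1.2]
(588.4, -122.4, 165, 198.8) -> [-5.59 -6.19  0.13] spin -7.38
(588.4, -122.4, 80, 198.8) -> [-5.59 -6.19  2.96] spin -7.38
```

>>> {"fn": "move_arm", "kwargs": {"gripper": [0,0,0,0,0,0,0,0,0,0,0], "xyz": [[-0.8,-0.9,0],[-1.9,-2.1,0],[-3.1,-3.4,0],[-4.2,-4.7,0],[-5.2,-5.8,0],[-5.59,-6.19,0],[-5.59,-6.19,0.6],[-5.59,-6.19,1.6],[-5.59,-6.19,2.4],[-5.59,-6.19,2.7],[-5.59,-6.19,2.7]], "spin": [-1.2,-2.5,-3.8,-5,-6.3,-7.38,-7.38,-7.38,-7.38,-7.38,-7.38]}}

```text
clock: 10.02
eef_pos: [0.5883, -0.1215, 0.0853]
orientation: [3.14, -0.001, -2.814]
contact_force: [-0.1, 0.2, -1.5]
finger_gap: 0.0157
gripper_force: 25.0
```

```bash
python3 - <<'E'
from h import *
from station import arm
go(arm.get_obs(),(588.4,-122.4,64,198.8))
f=arm.grab_frame('wrist');cv2.imwrite('pics/w5.png',f['pixels'][:,:,::-1])
E
```

```text
now [ 588.3 -121.5   85.3] -161.2 rp [ 3.14e+00 -1.00e-03] t 10.025 gap 0.015678256768310802 F [-0.1  0.2 -1.5]
(588.4, -122.4, 64, 198.8) -> [ 0.01 -0.03  0.71] spin -0.0
```

View pics/w5.png

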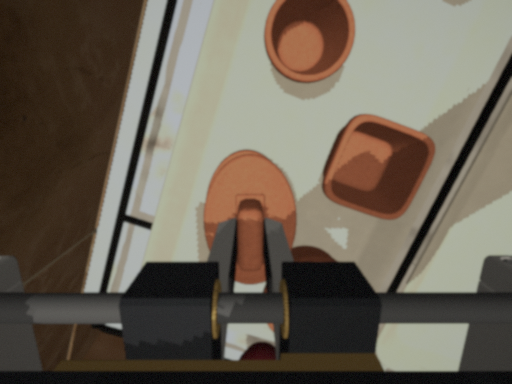

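The oval lid covers its dish (250,215) and is aligned with it. I lower it.

>>> {"fn": "move_arm", "kwargs": {"gripper": [0,0,0,0,0], "xyz": [[0,-0.02,0.25],[0,-0.02,0.45],[0,-0.02,0.55],[0,-0.02,0.63],[0,-0.02,0.63]], "spin": [0,0,0,0,0]}}

```text
clock: 10.7
eef_pos: [0.589, -0.123, 0.067]
orientation: [3.141, -0.0, -2.814]
contact_force: [-0.4, -0.2, -1.9]
finger_gap: 0.0155
gripper_force: 25.0
```

```bash
cat >>h.py <<'E'
def lid(f,x,y,r=.05):
    W=cloud(f);P=W[(np.hypot(W[...,0]-x/1e3,W[...,1]-y/1e3)<r)&(orange(f)>0)]*1000
    P=P[(P[:,2]>48)&(P[:,2]<68)]
    A=np.c_[P[:,:2]-[x,y],np.ones(len(P))];print(len(P),'plane',np.linalg.lstsq(A,P[:,2],rcond=None)[0].round(3),'rect',*rect(P))
E
python3 - <<'E'
from h import *
from station import arm
go(arm.get_obs()); lid(arm.grab_frame('wrist'),588,-122)
E
```

```text
now [ 589. -123.   67.] -161.2 rp [ 3.141 -0.   ] t 10.7 gap 0.015495273297902897 F [-0.4 -0.2 -1.9]
5044 plane [ 6.0000e-03 -4.0000e-03  5.6913e+01] rect [ 587253.8 -124690.8] [95484.  62914.1] 21.1
```

>>> {"fn": "move_arm", "kwargs": {"gripper": [0,0,0], "xyz": [[0,0,0.05],[0,0,0.1],[0,0,0.1]], "spin": [0,0,0]}}

```text
clock: 11.12
eef_pos: [0.5894, -0.1231, 0.0649]
orientation: [-3.141, 0.0, -2.814]
contact_force: [-0.6, 1.1, 4.2]
finger_gap: 0.0158
gripper_force: 25.0
```

Contact. I release and lift.

>>> {"fn": "move_arm", "kwargs": {"gripper": [0.45,0.45,0.45,0.45,0.45,0.45,0.45], "xyz": [[0,0,0],[0,0,0],[0,0,0],[0,0,0],[0,0,-1],[0,0,-2.5],[0,0,-3.3]], "spin": [0,0,0,0,0,0,0]}}

```text
clock: 12.0
eef_pos: [0.5901, -0.1234, 0.1659]
orientation: [-3.139, 0.003, -2.814]
contact_force: [-0.3, -0.6, 0.1]
finger_gap: 0.0423
gripper_force: 0.0
```

```bash
python3 - <<'E'
from h import *
from station import arm
go(arm.get_obs(),(448.4,202.5,160,162.2),(448.4,202.5,26,162.2))
lid(arm.grab_frame('wrist'),588,-122)
E
```

```text
now [ 590.1 -123.4  165.9] -161.2 rp [-3.139e+00  3.000e-03] t 12.0 gap 0.04230202547799294 F [-0.3 -0.6  0.1]
(448.4, 202.5, 160, 162.2) -> [ 0.98 11.81  0.2 ] spin 6.1
(448.4, 202.5, 26, 162.2) -> [ 0.98 11.81  4.66] spin 6.1
3514 plane [ 2.0000e-03 -4.0000e-03  5.4949e+01] rect [ 587762.6 -123914.6] [95612.  62641.4] 16.8
```

>>> {"fn": "move_arm", "kwargs": {"gripper": [0.5,0.5,0.5,0.5,0.5,0.5,0.5,0.5,0.5,0.5,0.5,0.5], "xyz": [[0.98,11.81,0],[0.98,11.81,0],[0.98,11.81,0],[0.98,11.81,0],[0.98,11.81,0],[0.98,11.81,0],[0.98,11.81,0],[0.98,11.81,0.5],[0.98,11.81,1.5],[0.98,11.81,2.5],[0.98,11.81,2.9],[0.98,11.81,2.9]], "spin": [1,2,3,4,5,6.1,6.1,6.1,6.1,6.1,6.1,6.1]}}

```text
clock: 13.55
eef_pos: [0.4469, 0.2021, 0.0751]
orientation: [-3.14, -0.002, 2.829]
contact_force: [0.4, 0.3, 1.2]
finger_gap: 0.0469
gripper_force: 0.0
```

```bash
python3 - <<'E'
from h import *
from station import arm
go(arm.get_obs(),(448.4,202.5,26,162.2))
E
```

```text
now [446.9 202.1  75.1] 162.1 rp [-3.14e+00 -2.00e-03] t 13.55 gap 0.04694061024596812 F [0.4 0.3 1.2]
(448.4, 202.5, 26, 162.2) -> [-0.04  0.03  1.64] spin -0.02
```

>>> {"fn": "move_arm", "kwargs": {"gripper": [0.5,0.5,0.5,0,0,0,0,0,0,0,0], "xyz": [[-0.04,0.02,1],[-0.04,0.02,1.62],[-0.04,0.02,1.62],[-0.04,0.02,1.62],[-0.04,0.02,1.62],[-0.04,0.02,1.62],[-0.04,0.02,1.62],[-0.04,0.02,1.2],[-0.04,0.02,0],[-0.04,0.02,-1.5],[-0.04,0.02,-3]], "spin": [0,0,0,0,0,0,0,0,0,0,0]}}

```text
clock: 14.92
eef_pos: [0.4482, 0.2032, 0.168]
orientation: [3.141, 0.0, 2.831]
contact_force: [-0.5, 0.1, -1.5]
finger_gap: 0.016
gripper_force: 25.0
```

```bash
python3 - <<'E'
from h import *
from station import arm
go(arm.get_obs(),(523.7,-38.7,165,180),(523.7,-38.7,85,180))
E
```

```text
now [448.2 203.2 168. ] 162.2 rp [3.141 0.   ] t 14.925 gap 0.0160015798797026 F [-0.5  0.1 -1.5]
(523.7, -38.7, 165, 180) -> [-4.86 -6.91  0.1 ] spin -2.97
(523.7, -38.7, 85, 180) -> [-4.86 -6.91  2.77] spin -2.97
```

>>> {"fn": "move_arm", "kwargs": {"gripper": [0,0,0,0,0,0,0,0,0,0,0], "xyz": [[-0.7,-1,0],[-1.7,-2.4,0],[-2.8,-4,0],[-3.8,-5.4,0],[-4.5,-6.4,0],[-4.86,-6.91,0],[-4.86,-6.91,0.6],[-4.86,-6.91,1.6],[-4.86,-6.91,2.4],[-4.86,-6.91,2.7],[-4.86,-6.91,2.7]], "spin": [-0.5,-1,-1.5,-2,-2.5,-2.97,-2.97,-2.97,-2.97,-2.97,-2.97]}}

```text
clock: 16.3
eef_pos: [0.5232, -0.038, 0.0845]
orientation: [3.141, -0.002, -3.141]
contact_force: [-0.1, 0.2, -0.6]
finger_gap: 0.0158
gripper_force: 25.0
```

```bash
python3 - <<'E'
from h import *
from station import arm
go(arm.get_obs(),(523.7,-38.7,66,180))
f=arm.grab_frame('wrist');cv2.imwrite('pics/w6.png',f['pixels'][:,:,::-1])
E
```

```text
now [523.2 -38.   84.5] -180.0 rp [ 3.141e+00 -2.000e-03] t 16.3 gap 0.015781940670542356 F [-0.1  0.2 -0.6]
(523.7, -38.7, 66, 180) -> [-0.02 -0.02  0.62] spin 0.0
```

View pics/w6.png

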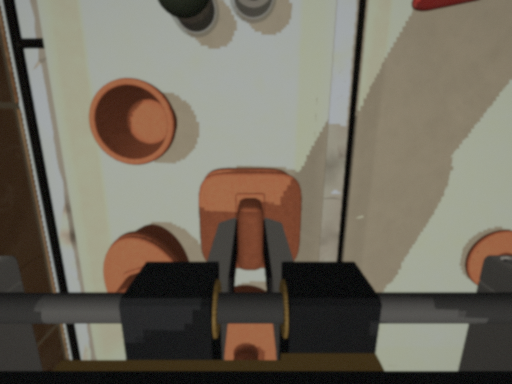

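The square lid is over its dish (250,215) and aligned with it. I lower it.

>>> {"fn": "move_arm", "kwargs": {"gripper": [0,0,0,0,0,0], "xyz": [[-0.01,-0.01,0.25],[-0.01,-0.01,0.45],[-0.01,-0.01,0.55],[-0.01,-0.01,0.62],[-0.01,-0.01,0.66],[-0.01,-0.01,0.66]], "spin": [0,0,0,0,0,0]}}

```text
clock: 17.1
eef_pos: [0.5243, -0.0391, 0.0654]
orientation: [3.142, 0.0, 3.141]
contact_force: [-0.4, 0.1, -0.4]
finger_gap: 0.0156
gripper_force: 25.0
```

```bash
python3 - <<'E'
from h import *
from station import arm
go(arm.get_obs()); lid(arm.grab_frame('wrist'),523.7,-38.7)
E
```

```text
now [524.3 -39.1  65.4] 180.0 rp [3.142 0.   ] t 17.1 gap 0.015575044519863959 F [-0.4  0.1 -0.4]
4934 plane [ 9.0000e-03 -8.0000e-03  5.5122e+01] rect [521603.2 -39731.6] [69697.4 69552.3] -0.3
```

Nearly in contact. I go down 2 mm more, release, and go up.

>>> {"fn": "move_arm", "kwargs": {"gripper": [0,0,0.45,0.45,0.45,0.45,0.45,0.45,0.45], "xyz": [[0,0,0.06],[0,0,0.06],[0,0,0.06],[0,0,0.06],[0,0,0.06],[0,0,0.06],[0,0,-1],[0,0,-2.5],[0,0,-3.3]], "spin": [0,0,0,0,0,0,0,0,0]}}

```text
clock: 18.27
eef_pos: [0.5252, -0.0394, 0.1669]
orientation: [-3.141, 0.003, 3.142]
contact_force: [-1.0, -0.3, -1.0]
finger_gap: 0.0423
gripper_force: 0.0
```

```bash
python3 - <<'E'
from h import *
from station import arm
go(arm.get_obs(),(582.1,199.6,160,165),(582.1,199.6,26,165))
lid(arm.grab_frame('wrist'),523.7,-38.7)
E
```

```text
now [525.2 -39.4 166.9] 180.0 rp [-3.141e+00  3.000e-03] t 18.275 gap 0.042345923717783965 F [-1.  -0.3 -1. ]
(582.1, 199.6, 160, 165) -> [-1.9   7.97  0.23] spin 2.5
(582.1, 199.6, 26, 165) -> [-1.9   7.97  4.7 ] spin 2.5
3392 plane [ 3.0000e-03 -4.0000e-03  5.4905e+01] rect [522691.5 -39759.9] [69390. 69189.] 89.9
```

>>> {"fn": "move_arm", "kwargs": {"gripper": [0.55,0.55,0.55,0.55,0.55,0.55,0.55,0.55,0.55,0.55,0.55], "xyz": [[-1.9,7.97,0],[-1.9,7.97,0],[-1.9,7.97,0],[-1.9,7.97,0],[-1.9,7.97,0],[-1.9,7.97,0],[-1.9,7.97,0.5],[-1.9,7.97,1.5],[-1.9,7.97,2.5],[-1.9,7.97,2.9],[-1.9,7.97,2.9]], "spin": [1,2,2.5,2.5,2.5,2.5,2.5,2.5,2.5,2.5,2.5]}}

```text
clock: 19.7
eef_pos: [0.5806, 0.1991, 0.0763]
orientation: [-3.141, -0.002, 2.879]
contact_force: [-0.1, 0.3, -0.7]
finger_gap: 0.0517
gripper_force: 0.0
```

```bash
python3 - <<'E'
from h import *
from station import arm
go(arm.get_obs(),(582.1,199.6,26,165))
E
```

```text
now [580.6 199.1  76.3] 164.9 rp [-3.141e+00 -2.000e-03] t 19.7 gap 0.05167329322414191 F [-0.1  0.3 -0.7]
(582.1, 199.6, 26, 165) -> [-0.05  0.03  1.68] spin -0.01
```

>>> {"fn": "move_arm", "kwargs": {"gripper": [0.55,0.55,0.55,0,0,0,0,0,0,0,0], "xyz": [[-0.04,0.02,1],[-0.04,0.02,1.65],[-0.04,0.02,1.65],[-0.04,0.02,1.65],[-0.04,0.02,1.65],[-0.04,0.02,1.65],[-0.04,0.02,1.65],[-0.04,0.02,1.2],[-0.04,0.02,0],[-0.04,0.02,-1.5],[-0.04,0.02,-3]], "spin": [0,0,0,0,0,0,0,0,0,0,0]}}

```text
clock: 21.08
eef_pos: [0.5822, 0.2003, 0.1692]
orientation: [-3.142, -0.0, 2.88]
contact_force: [0.7, 0.4, -0.9]
finger_gap: 0.0224
gripper_force: 24.9
```

```bash
python3 - <<'E'
from h import *
from station import arm
go(arm.get_obs(),(454.5,-122.4,165,180),(454.5,-122.4,85,180))
E
```

```text
now [582.2 200.3 169.2] 165.0 rp [-3.142 -0.   ] t 21.075 gap 0.022373873087806227 F [ 0.7  0.4 -0.9]
(454.5, -122.4, 165, 180) -> [  1.33 -11.49   0.14] spin -2.5
(454.5, -122.4, 85, 180) -> [  1.33 -11.49   2.81] spin -2.5
```

>>> {"fn": "move_arm", "kwargs": {"gripper": [0,0,0,0,0,0,0,0,0,0,0,0], "xyz": [[0.1,-1,0],[0.3,-2.6,0],[0.5,-4.3,0],[0.7,-6.2,0],[0.9,-8,0],[1.1,-9.7,0],[1.3,-11,0],[1.33,-11.49,0],[1.33,-11.49,0.8],[1.33,-11.49,1.9],[1.33,-11.49,2.75],[1.33,-11.49,2.75]], "spin": [-0.5,-1,-1.5,-2,-2.5,-2.5,-2.5,-2.5,-2.5,-2.5,-2.5,-2.5]}}

```text
clock: 22.58
eef_pos: [0.4535, -0.1209, 0.0832]
orientation: [3.139, -0.004, -3.141]
contact_force: [0.6, -0.6, -1.9]
finger_gap: 0.0224
gripper_force: 24.9
```

```bash
python3 - <<'E'
from h import *
from station import arm
go(arm.get_obs(),(454.5,-122.4,66,180))
f=arm.grab_frame('wrist');cv2.imwrite('pics/w7.png',f['pixels'][:,:,::-1])
E
```

```text
now [ 453.5 -120.9   83.2] -180.0 rp [ 3.139 -0.004] t 22.575 gap 0.02237639280071002 F [ 0.6 -0.6 -1.9]
(454.5, -122.4, 66, 180) -> [-0.03 -0.05  0.57] spin 0.01
```

View pics/w7.png

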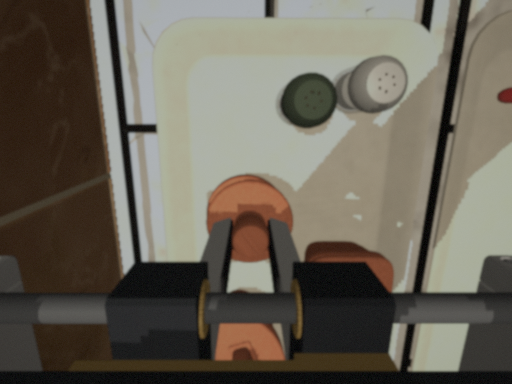

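The small lid is over its dish (250,215). I lower it.

>>> {"fn": "move_arm", "kwargs": {"gripper": [0,0,0,0,0,0], "xyz": [[-0.01,-0.02,0.2],[-0.01,-0.02,0.4],[-0.01,-0.02,0.5],[-0.01,-0.02,0.57],[-0.01,-0.02,0.61],[-0.01,-0.02,0.61]], "spin": [0,0,0,0,0,0]}}

```text
clock: 23.38
eef_pos: [0.4551, -0.123, 0.0666]
orientation: [3.142, -0.0, 3.141]
contact_force: [0.8, -0.8, -1.1]
finger_gap: 0.0224
gripper_force: 24.9
```

```bash
python3 - <<'E'
from h import *
from station import arm
go(arm.get_obs()); lid(arm.grab_frame('wrist'),454.5,-122.4,.04)
E
```

```text
now [ 455.1 -123.    66.6] 180.0 rp [ 3.142 -0.   ] t 23.375 gap 0.02239951975940809 F [ 0.8 -0.8 -1.1]
2895 plane [ 2.4000e-02 -1.2000e-02  5.5862e+01] rect [ 452004.4 -123211.9] [60071.7 56658.6] 36.5
```

>>> {"fn": "move_arm", "kwargs": {"gripper": [0,0,0.5,0.5,0.5,0.5,0.5,0.5,0.5,0.5], "xyz": [[0,0,0.06],[0,0,0.08],[0,0,0.08],[0,0,0.08],[0,0,0.08],[0,0,0.08],[0,0,-1],[0,0,-2.5],[0,0,-4.5],[0,0,-5]], "spin": [0,0,0,0,0,0,0,0,0,0]}}

```text
clock: 24.68
eef_pos: [0.457, -0.124, 0.221]
orientation: [-3.138, 0.007, -3.142]
contact_force: [-0.7, 0.8, -0.8]
finger_gap: 0.0471
gripper_force: 0.0
```

>>> {"fn": "move_arm", "kwargs": {"gripper": [0.5,0.5,0.5,0.5,0.5,0.5,0.5,0.5,0.5], "xyz": [[0,11,0],[0,11,0],[0,11,0],[0,11,0],[0,11,0],[0,11,0],[0,11,0],[0,11,0],[0,11,0]], "spin": [0,0,0,0,0,0,0,0,0]}}

```text
clock: 25.8
eef_pos: [0.4554, 0.2057, 0.2164]
orientation: [-3.141, -0.0, 3.139]
contact_force: [-0.7, -0.6, -0.2]
finger_gap: 0.0469
gripper_force: 0.0
```

```bash
python3 - <<'E'
from h import *
from station import arm
go(arm.get_obs())
f=arm.grab_frame('top');cv2.imwrite('pics/t9.png',f['pixels'][:,:,::-1])
for x,y,r in((650.2,-41.3,.055),(588.4,-122.4,.055),(523.7,-38.7,.055),(454.5,-122.4,.045)):
    print((x,y));lid(f,x,y,r)
    W=cloud(f);P=W[(np.hypot(W[...,0]-x/1e3,W[...,1]-y/1e3)<r)&(orange(f)>0)]*1000
    Q=P[P[:,2]>72];print('  grip',len(Q),*rect(Q/1000) if len(Q)>4 else '',Q[:,2].max() if len(Q) else '')
E
```

```text
now [455.4 205.7 216.4] 179.9 rp [-3.141 -0.   ] t 25.8 gap 0.046945133278460074 F [-0.7 -0.6 -0.2]
(650.2, -41.3)
1012 plane [ 4.000e-03 -5.000e-03  5.681e+01] rect [648624.4 -39779.8] [84877.7 84721.5] 29.1
  grip 103 [648.6 -40.5] [22.7 22.1] -78.1 90.16114436769473
(588.4, -122.4)
794 plane [ 5.0000e-03 -1.1000e-02  5.6716e+01] rect [ 588462.9 -121156.3] [94661.5 63414. ] 25.2
  grip 153 [ 589.5 -121.5] [42.3 16.3] 18.3 89.5425952111231
(523.7, -38.7)
801 plane [ 2.000e-03 -6.000e-03  5.664e+01] rect [524285.5 -37270.4] [69940.3 68561.5] -0.5
  grip 150 [524.2 -37.4] [41.2 15. ] -0.6 90.83523801459928
(454.5, -122.4)
496 plane [ 1.0000e-02 -6.0000e-03  5.6252e+01] rect [ 454812.8 -120911. ] [58444.  56520.8] -89.8
  grip 109 [ 456.  -121.7] [22.8 21.9] -45.5 90.72459063821368
```

View pics/t9.png

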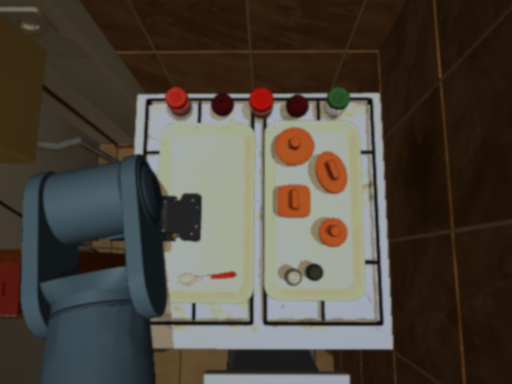

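The top view shows all four lids on their dishes, at (294,147), (331,172), (293,201) and (332,232). All are at 57 mm, level and centred within about 2 mm.

```bash
python3 -c "
from station import arm
print(arm.sign_off())"
```

```text
the job is handed in; nothing more can be done
None
```

All four lids are seated, level and turned to fit on their own dishes by my last camera check, and the job was handed in at about 26 s; the sign-off gave no verdict.

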